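# Close a split filter housing on its dowels and hold it shut

## Task

Pick up the loose blue cover by its black grip bar, turn it so that its edge notch lies over the yellow mark of the dark lower housing half, and lower it onto the two dowel pins. Press the cover down against the sprung carrier until the two halves meet flush, and finish while still pressing: keep holding the pair firmly shut with the gripper, do not let go. Leave the filter cube, the vial, the objective can and the iris mount where they stand.

Things in the scene. Friction and masses are not known exactly. Their poses are not given: they have to be found in the camera images.
- housing: dark lower half, fixed, 100 (x) x 70 (y) x 35 mm high, plus low ears at both x ends (134 mm overall). Origin: centre of underside, z up; flat split face at z = 35. Two steel dowels, 10 mm diameter, rise 12 mm from the split face (last 3 mm tapered) at x,y = (-22, 22) and (34, -22) mm, so the cover fits one way only, frames parallel. Sprung brass carrier (40 x 24 mm, green window) in the middle.
- housing_mark (a point): middle of the yellow painted mark on the housing's split face, at its -x end: x,y,z = (-44, 0, 35) mm in the housing's frame
- carrier (a joint): the sprung brass carrier in the housing, in m: 0 = standing 5 mm proud of the split face, grows as it is pressed down, 0.005 = level with the split face (cover flush). The spring pushes up with 7 N at 0 and 10 N at 0.005; the weight of the cover alone does not move it.
- cover: blue upper half, loose, flat on the table right way up, about 0.3 kg: plate 100 (x) x 70 (y) x 20 mm with 12 mm through holes for the dowels at x,y = (-22, 22) and (34, -22) mm; centred on top a black grip bar 56 (x) x 16 (y) mm from z = 20 to 50. Origin: centre of underside, z up; fully home it is 35 mm above the housing's origin. Corner dots are only screw holes.
- cover_notch (a point): middle of the notch (16 mm wide, 12 mm deep, through the whole thickness) in the -x edge of the cover, at the underside: x,y,z = (-44, 0, 0) mm in the cover's frame
- filter_cube: black cube about 33 x 30 x 32 mm with an orange window, a bystander; origin at its underside
- vial: white vial with blue cap, 22 mm diameter, 60 mm high, a bystander; origin at the centre of its underside
- can: objective can, white with black lid, 37 mm diameter, 46 mm high, a bystander; origin at the centre of its underside
- iris: iris on a black post holder, 70 x 61 x 121 mm high, a bystander; origin at the centre of its underside
Not all that is in view belongs to the job. There is more than one size of the cover; the one meant has the size given above.

How it is judged:
By the outcome, as a careful person would: the job done as asked, in the order asked, and still so for the second after the job is handed in, while the arm keeps its last pose, push and grip.
It also fails if it takes over 35 s, if anything falls off the work surface, if the arm or the gripper's body presses on something with over 40 N, if the wrist force passes 120 N, or if a joint passes its speed limit or range.

## Robot

A 6-joint arm with a two-finger parallel gripper is mounted at the origin on the work surface; the furniture and walls round the work are solid. World frame = base frame: x ahead of the robot, y to its left, z up, the work surface at z = 0. Lengths are in m, angles in degrees, forces in N, time in s.
With the tool pointing down it reaches from about 0.325 to 0.775 m from the base axis. Payload 5.5 kg.
Tool frame: the origin (TCP) lies at the very end of the fingers, on their centre line; the grasp point (between the pads) lies behind it (bot.grip_depth is the z of the grasp point in the tool frame, in m); z points along the fingers, y is the line along which they close (so a half turn about z gives the same grasp; the last joint's range is limited). The gripper opens to 85 mm and grips with 20 to 120 N. Pads are 22 mm wide; open, the fingers measure 114 mm over their backs; the gripper's body (76 mm by 85 mm) begins 54 mm behind the grasp point. The pads swing forward as they close: fully open they stand 13 mm farther back than shut.
Start: joints at [-74.295, 5.22, 70.514, -0, 104.267, -3.249], TCP at [0.195, -0.567, 0.231] pointing down, gripper open.
Joint ranges: [-164.24, 164.24], [-49.07, 125.15], [9.68, 141.18], [-86.29, 266.29], [3.28, 154.24], [-151.56, 151.56]. Speed limits (degrees/s): [147.25, 147.25, 172.46, 180, 180, 180].

## Interface

Orientations are given as [roll, pitch, yaw] about the fixed x, y, z axes, in that order (R = Rz(yaw) Ry(pitch) Rx(roll)).
In Python, from bench import readout, imaging, order, bot gives the robot as it stands. The module is installed in compiled form; this text tells all that it offers.
- The arm moves only by the shell command python3 -m inch 'ROWS' [FORCE]. ROWS is JSON, a list that holds one entry, the list of rows, each a list of 7 numbers: the shift along the tool's x, y, z in mm, then the turn, a rotation vector about the tool's x, y, z in degrees, then the closure, from -1 (fully open) to 1 (shut), so that 0 is half open. In form: [[[tx, ty, tz, rx, ry, rz, fingers], ...]]. A call has exactly 8 rows; each row shifts and turns the commanded pose from where the row before left it, along the tool's axes as they then stand; what a row does not reach is not made up. A row lasts 1/8 s, in which the tool goes at most 62.5 mm and 10.7 degrees, less where a joint would pass 70% of its speed; a pose out of reach is approached as far as the arm can. A call with a gripper value outside its range is refused whole. The fingers move at their own pace and stop on an object; FORCE is the grip in N (left out, the last holds). Time passes only in rows, so rows that do not move let the fingers close, or fill a call up. It gives the time, the measured TCP pose, the force, the opening and the grip force at its end, in the units of the state.
- readout.get_obs(): the state, without advancing time (a new reading comes with each control period).
- imaging.snapshot(name): name is "scene" or "top" or "wrist"; returns (picture, depth): 420x560x3 uint8, red, green, blue; 420x560 float32, m along the optical axis (not along the pixel's ray), 0 where there is no reading.
- imaging.calibration(name): a dict with "camera_matrix" (3x3 intrinsics, pixels), "extrinsics" (4x4, takes a point from world to camera coordinates). Camera axes: x right, y up, looking along -z (the intrinsics and any distortion apply to the point x, -y, -z); pixel columns grow to the right and rows downward; lengths in m; the calibration is good to about 2 mm. A picture is of the moment at which its call begins: read the wrist's pose just before it. calibration takes no time and is no camera call; for the wrist camera it gives the pose at the moment of the call.
- order.sign_off(): hands the job in; it is judged then, once.
The state is a dict: "time": time; "q": joint angles; "qvel": joint speeds; "joint_efforts": joint torques, N m; "tool_pos": TCP position; "ee_rot": TCP orientation; "ft_force": force on the tool from outside, world axes, zero at the start; "torque": the same for the moment, N m; "gripper_width": opening from 0.0 (shut) to 1.0 (fully open); "grip_force": force on a finger pad.
Only numpy, scipy, OpenCV 4.12 (cv2) and the standard library are available. Lean on these libraries where they do the work, as an engineer would, in place of code of your own. Each camera call takes 0.05 s, during which the arm holds its last target. There are 200 camera calls.

## Working session

There is one attempt and no reset: what is moved stays moved. The work goes in short steps, Python scripts to look and compute and a shell command to move; the robot and the scene stay as the last step left them, time stands still between calls to the robot, and variables do not carry over. Pictures are saved under pics/ and viewed, at most 10 in all, crops included, and the job is handed in when it is done.

```bash
mkdir -p pics; cat > h.py <<'E'
import numpy as np, cv2
from bench import readout, imaging, order, bot
def snap(n,f):
    c=imaging.calibration(n); p,d=imaging.snapshot(n)
    cv2.imwrite(f'pics/{f}.png',p[:,:,::-1]); np.savez(f'pics/{f}.npz',p=p,d=d,K=c['camera_matrix'],E=c['extrinsics'])
def load(f):
    z=np.load(f'pics/{f}.npz'); return z['p'],z['d'],z['K'],z['E']
def cloud(f):
    p,d,K,E=load(f); v,u=np.mgrid[:420,:560]
    X=np.stack([(u-K[0,2])/K[0,0]*d,-(v-K[1,2])/K[1,1]*d,-d],-1)
    W=(X-E[:3,3])@E[:3,:3]; W[d==0]=np.nan
    return p,W
E
python3 - <<'E'
from h import *
print(bot.grip_depth, readout.get_obs()); print(imaging.calibration('top'))
snap('top','top1'); snap('scene','scene1')
E
```

```text
-0.0187 {'time': 0.0, 'q': array([-7.42958998e+01,  5.26400309e+00,  7.05835060e+01,  3.90811818e-05,
        1.04267860e+02, -3.24983102e+00]), 'qvel': array([-0.00607709,  0.01382035, -0.05846773, -0.00591975,  0.0276167 ,
        0.07916495]), 'joint_efforts': array([-1.76223061e-04, -4.58722687e+01, -4.18027067e+01, -6.99161518e-06,
        1.15398751e-02, -4.39443596e-06]), 'tool_pos': array([ 0.19479142, -0.56718686,  0.23012551]), 'ee_rot': array([-1.79884818e+02, -6.57810413e-03,  1.89539342e+01]), 'ft_force': array([-0.2899226 ,  0.59871083, -0.07136954]), 'torque': array([-0.00597489,  0.00842241, -0.03795288]), 'grip_force': 0.0, 'gripper_width': 0.9986780858084936}
{'camera_matrix': array([[424.52644943,   0.        , 281.75084544],
       [  0.        , 424.52644943, 209.57186908],
       [  0.        ,   0.        ,   1.        ]]), 'extrinsics': array([[-0.00542153, -0.99992659,  0.01083639, -0.00995422],
       [ 0.99478006, -0.00428875,  0.10195217, -0.55340637],
       [-0.10189821,  0.01133257,  0.99473028, -1.15897264],
       [ 0.        ,  0.        ,  0.        ,  1.        ]])}
```

View pics/top1.png

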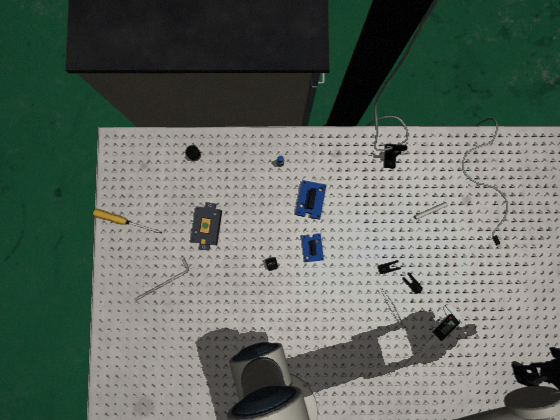

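View pics/scene1.png

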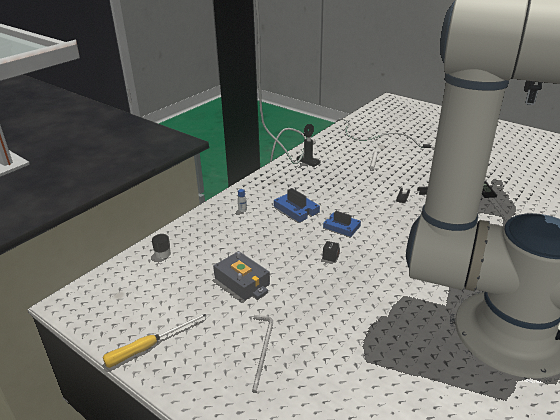

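The top view shows two blue covers, a larger one at about (311,200) and a smaller one at (313,247). The housing is at (206,227), with its yellow mark at the lower end near (203,241). I'll measure both covers and enlarge the view.

```bash
python3 - <<'E'
from h import *
p,W=cloud('top1')
hsv=cv2.cvtColor(p,cv2.COLOR_RGB2HSV)
def rect(m,name):
    P=W[m]; P=P[~np.isnan(P[:,0])]
    r=cv2.minAreaRect((P[:,:2]*1000).astype(np.float32)); print(name,len(P),r,np.percentile(P[:,2],[5,50,95]))
v,u=np.mgrid[:420,:560]
blue=(hsv[...,0]>100)&(hsv[...,0]<130)&(hsv[...,1]>120)&(hsv[...,2]>50)
z=W[...,2]
for n,(a,b,c,d) in dict(big=(285,335,172,225),small=(295,330,230,268)).items():
    box=(u>a)&(u<b)&(v>c)&(v<d)
    rect(box&blue&(z>.012),n); rect(box&(z>z[box].max()-.012),n+' bar')
    print(np.nanmax(z[box]))
box=(u>180)&(u<232)&(v>195)&(v<258); rect(box&(z>.029),'housing'); 
yel=(hsv[...,0]>15)&(hsv[...,0]<32)&(hsv[...,1]>150)&(hsv[...,2]>120)&box
n,l,s,c=cv2.connectedComponentsWithStats(yel.astype(np.uint8))
for i in range(1,n): print(s[i],c[i],np.nanmean(W[l==i],0))
c1=cv2.resize(p[170:275,180:340],None,fx=5,fy=5,interpolation=cv2.INTER_CUBIC); cv2.imwrite('pics/c1.png',c1[:,:,::-1])
E
```

```text
big 643 ((583.6644897460938, -94.75111389160156), (69.71342468261719, 99.42028045654297), 78.77281188964844) [0.01540416 0.01938182 0.02309332]Traceback (most recent call last):
  File "<stdin>", line 12, in <module>
  File "<stdin>", line 6, in rect
    return _quantile_unchecked(
        a, q, axis, out, overwrite_input, method, keepdims, weights)
    return _ureduce(a,
                    func=_quantile_ureduce_func,
    ...<5 lines>...
                    overwrite_input=overwrite_input,
                    method=method)
    r = func(a, **kwargs)
    result = _quantile(arr,
                       quantiles=q,
    ...<2 lines>...
                       out=out,
                       weights=wgt)
    slices_having_nans = np.isnan(arr[-1, ...])
                                  ~~~^^^^^^^^^
IndexError: index -1 is out of bounds for axis 0 with size 0
```

```bash
python3 - <<'E'
from h import *
p,W=cloud('top1')
hsv=cv2.cvtColor(p,cv2.COLOR_RGB2HSV)
def rect(m,name):
    P=W[m]; P=P[~np.isnan(P[:,0])]
    r=cv2.minAreaRect((P[:,:2]*1000).astype(np.float32)); print(name,len(P),r,np.percentile(P[:,2],[5,50,95]))
v,u=np.mgrid[:420,:560]
blue=(hsv[...,0]>100)&(hsv[...,0]<130)&(hsv[...,1]>120)&(hsv[...,2]>50)
z=W[...,2]
for n,(a,b,c,d) in dict(big=(285,335,172,225),small=(295,330,230,268)).items():
    box=(u>a)&(u<b)&(v>c)&(v<d)
    rect(box&blue&(z>.012),n); rect(box&(z>np.nanmax(z[box])-.012),n+' bar')
box=(u>180)&(u<232)&(v>195)&(v<258); rect(box&(z>.029)&(z<.042),'housing'); 
yel=(hsv[...,0]>12)&(hsv[...,0]<32)&(hsv[...,1]>150)&(hsv[...,2]>120)&box
n,l,s,c=cv2.connectedComponentsWithStats(yel.astype(np.uint8))
for i in range(1,n):
    if s[i,4]>4: print(s[i],c[i],np.nanmean(W[l==i],0))
c1=cv2.resize(p[170:275,180:340],None,fx=5,fy=5,interpolation=cv2.INTER_CUBIC); cv2.imwrite('pics/c1.png',c1[:,:,::-1])
E
```

```text
big 643 ((583.6644897460938, -94.75111389160156), (69.71342468261719, 99.42028045654297), 78.77281188964844) [0.01540416 0.01938182 0.02309332]
big bar 119 ((583.8624877929688, -94.76176452636719), (15.992969512939453, 56.184940338134766), 78.65380096435547) [0.04494595 0.04869491 0.05253138]
small 326 ((447.85833740234375, -98.03245544433594), (74.34217834472656, 51.95585632324219), 5.810543537139893) [0.01232313 0.01465139 0.01849904]
small bar 69 ((447.6751708984375, -98.05615997314453), (41.51466369628906, 12.279304504394531), 5.588255405426025) [0.03295998 0.03652452 0.04023782]
housing 871 ((510.2433776855469, 199.81634521484375), (71.16594696044922, 100.1893539428711), 82.11650085449219) [0.03068675 0.03436365 0.0395106 ]
[202 218   8   8  33] [205.84848485 220.48484848] [0.5228694  0.19699478 0.03936379]
[201 226   8   7  36] [204.41666667 229.80555556] [0.49720048 0.20069192 0.03881501]
[201 239   4   5  19] [202.57894737 241.10526316] [0.46631285 0.20606924 0.03453373]
```

View pics/c1.png

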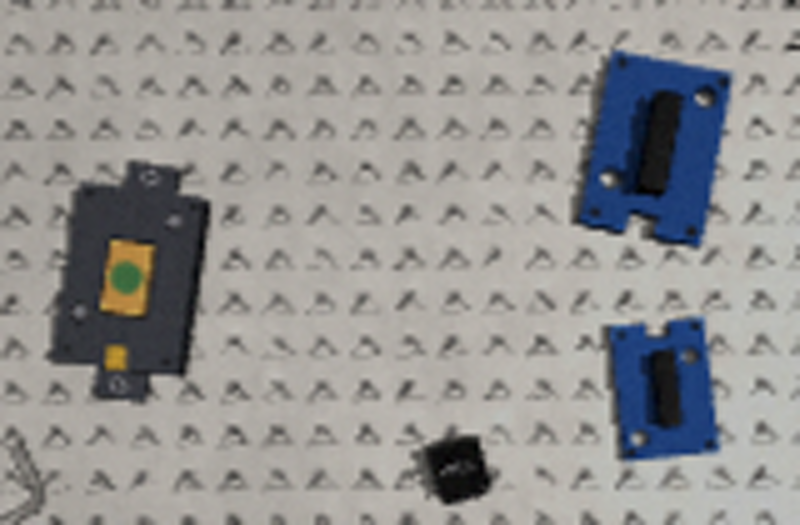

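Candidates: the blue cover at top (311,200) measures 99x70 mm with a 56x16 mm bar. The one at (313,247) measures 74x52 mm. The first fits the given size, and the crop confirms it, with its notch at the lower edge (crop 640,230). Its yaw is about -11.3° and the housing's is -7.9°, with the yellow mark at crop (116,357). I'll move above the cover now.

```bash
python3 -m inch '[[[0,0,0,0,0,10.1,-1],[0,0,0,0,0,10.1,-1],[0,0,0,0,0,10,-1],[29,-54,0,0,0,0,-1],[29,-54,0,0,0,0,-1],[29,-54,0,0,0,0,-1],[29,-54,0,0,0,0,-1],[29,-54,0,0,0,0,-1]]]'
python3 -m inch '[[[29,-54,0,0,0,0,-1],[29,-54,0,0,0,0,-1],[29,-54,0,0,0,0,-1],[29,-54,0,0,0,0,-1],[29,-54,0,0,0,0,-1],[0,0,0,0,0,0,-1],[0,0,0,0,0,0,-1],[0,0,0,0,0,0,-1]]]'
python3 - <<'E'
from h import *
snap('wrist','w1')
E
```

```text
time: 1.1
tool_pos: [0.3906, -0.3292, 0.2309]
ee_rot: [-180.0, 0.0, -11.3]
ft_force: [1.3, -0.2, -0.0]
gripper_width: 0.998
grip_force: 0.0
time: 2.1
tool_pos: [0.584, -0.0957, 0.2314]
ee_rot: [180.0, -0.0, -11.3]
ft_force: [-0.3, -0.2, 0.7]
gripper_width: 0.999
grip_force: 0.0
```

View pics/w1.png

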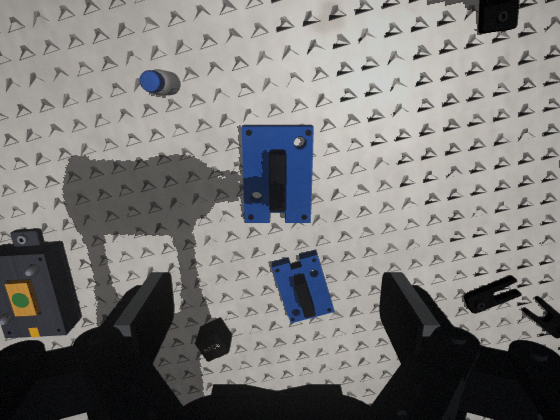

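The wrist view shows the cover at (240–313,125–222), square to the tool, with its notch at (278,218). Part of the housing is at the left. I'll refine the bar position from the wrist depth.

```bash
python3 - <<'E'
from h import *
p,W=cloud('w1'); z=W[...,2]
v,u=np.mgrid[:420,:560]; box=(u>225)&(u<325)&(v>110)&(v<235)
for a,b in ((.015,.026),(.045,.055)):
    P=W[box&(z>a)&(z<b)]; print(cv2.minAreaRect((P[:,:2]*1000).astype(np.float32)),np.median(P[:,2]))
E
```

```text
((580.8154907226562, -97.55016326904297), (70.05567169189453, 99.80795288085938), 78.67085266113281) 0.020871103337998027
((580.89404296875, -97.55372619628906), (15.80691146850586, 55.93899154663086), 78.37724304199219) 0.05079167420223809
```

```bash
python3 -m inch '[[[-2,1,50,0,0,0,-1],[0,0,50,0,0,0,-1],[0,0,50,0,0,0,-1],[0,0,40,0,0,0,-1],[0,0,17,0,0,0,-1],[0,0,0,0,0,0,-1],[0,0,0,0,0,0,0.5],[0,0,0,0,0,0,1]]]' 80
python3 -m inch '[[[0,0,0,0,0,0,1],[0,0,0,0,0,0,1],[0,0,0,0,0,0,1],[0,0,0,0,0,0,1],[0,0,0,0,0,0,1],[0,0,0,0,0,0,1],[0,0,0,0,0,0,1],[0,0,0,0,0,0,1]]]' 80
```

```text
time: 3.15
tool_pos: [0.5838, -0.0953, 0.0267]
ee_rot: [180.0, -0.2, -11.3]
ft_force: [-0.2, 0.2, 0.9]
gripper_width: 0.606
grip_force: 0.0
time: 4.15
tool_pos: [0.583, -0.0951, 0.0252]
ee_rot: [-180.0, -0.1, -11.2]
ft_force: [-1.1, -0.7, 5.3]
gripper_width: 0.171
grip_force: 80.7
```

```bash
python3 -m inch '[[[0,0,-40,0,0,0,1],[0,0,-60,0,0,0,1],[0,0,-50,0,0,0,1],[-36,-43,0,0,0,0,1],[-36,-43,0,0,0,0,1],[-36,-43,0,0,0,0,1],[-36,-43,0,0,0,0,1],[-36,-43,0,0,0,-3.3,1]]]' 80
python3 -m inch '[[[0,0,0,0,0,0,1],[0,0,0,0,0,0,1],[0,0,0,0,0,0,1],[0,0,0,0,0,0,1],[0,0,0,0,0,0,1],[0,0,0,0,0,0,1],[0,0,0,0,0,0,1],[0,0,0,0,0,0,1]]]'
python3 - <<'E'
from h import *
snap('wrist','w2');snap('top','top2'); print(readout.get_obs()['tool_pos'])
E
```

```text
time: 5.15
tool_pos: [0.4463, 0.1522, 0.173]
ee_rot: [180.0, 0.1, -7.9]
ft_force: [0.5, -0.0, -2.4]
gripper_width: 0.168
grip_force: 79.7
time: 6.15
tool_pos: [0.4479, 0.151, 0.1743]
ee_rot: [-180.0, -0.0, -7.9]
ft_force: [-0.0, 0.2, -2.1]
gripper_width: 0.171
grip_force: 79.7
[0.44785439 0.15102135 0.17432576]
```

View pics/w2.png

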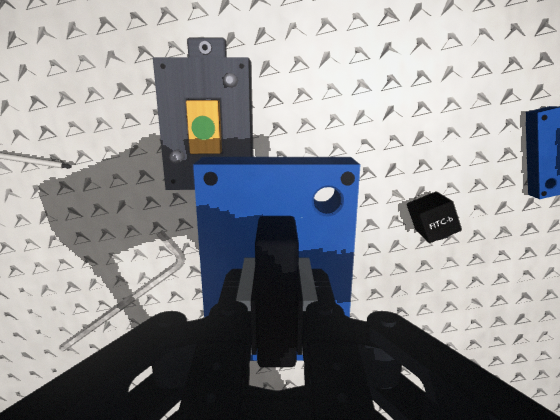

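The housing is at (153–252,40–190), with dowels at (230,80) and (177,157). The held cover's front edge is at row ~163, columns 195–360, so one frame lets me measure both.

```bash
python3 - <<'E'
from h import *
p,W=cloud('w2'); z=W[...,2]; T=np.array([447.9,151.0])
hsv=cv2.cvtColor(p,cv2.COLOR_RGB2HSV)
v,u=np.mgrid[:420,:560]
def yawfit(P): # top-level rect angle
    r=cv2.minAreaRect((P[:,:2]*1000).astype(np.float32)); return r
def ext(P,yaw,n):
    a=np.radians(yaw); R=np.array([[np.cos(a),np.sin(a)],[-np.sin(a),np.cos(a)]])
    Q=(P[:,:2]*1000-T)@R.T
    x,y=Q.T; 
    print(n,len(P),'z',np.median(P[:,2]).round(4),'x',np.percentile(x,[0,.3,99.7,100]).round(1),'y',np.percentile(y,[0,.3,99.7,100]).round(1))
    return Q
blue=(hsv[...,0]>100)&(hsv[...,0]<130)&(hsv[...,1]>120)
box=(u>185)&(u<370)&(v>150)&(v<370)&blue
zt=np.nanmedian(z[box&(v<230)&(v>175)]); 
C=W[box&(abs(z-zt)<.004)]; print('cover',yawfit(C)); Qc=ext(C,-7.9,'cover')
x,y=Qc.T; f=[(yy,x[(y>yy-2)&(y<yy+2)].max()) for yy in range(-30,31,6)]
s=np.polyfit(*zip(*f),1); print('front edge slope deg',np.degrees(s[0]),'x0',s[1])
b2=(u>140)&(u<262)&(v>30)&(v<195)&~blue
H=W[b2&(z>.029)&(z<.0375)]; print('hous',yawfit(H)); Qh=ext(H,-7.9,'housing')
x,y=Qh.T
for nm,sel in (('+y',1),('-y',-1)):
    g=[(xx,(y*sel)[(x>xx-1.5)&(x<xx+1.5)].max()*sel) for xx in np.arange(x.max()-60,x.max()-4,5)]
    s=np.polyfit(*zip(*g),1); print(nm,np.degrees(s[0]),np.polyval(s,x.max()-30))
f=[(yy,x[(y>yy-2)&(y<yy+2)].max()) for yy in np.arange(y.mean()-30,y.mean()+31,6)]
s=np.polyfit(*zip(*f),1);print('front',np.degrees(s[0]),np.polyval(s,y.mean()))
D=b2&(z>.0435)&(z<.052)
n,l,st,c=cv2.connectedComponentsWithStats(D.astype(np.uint8))
for i in range(1,n):
    if st[i,4]>15: ext(W[l==i],-7.9,f'dowel {c[i].round()}'); 
E
```

```text
cover ((445.7660827636719, 150.01229858398438), (70.16590881347656, 101.11711883544922), 82.35064697265625)
cover 15278 z 0.17 x [-52.6 -48.8  48.4  48.6] y [-36.3 -35.8  33.5  33.9]
front edge slope deg -0.047135050347771296 x0 48.46519090192156
hous ((507.2286071777344, 197.94822692871094), (70.80107116699219, 100.0604476928711), 82.11932373046875)
housing 8024 z 0.0358 x [  2.3   2.8 102.2 102.3] y [19.3 19.4 89.3 90.1]
+y 0.37053114326336223 89.27004705269185
-y 0.09501120867149414 19.35167854334596
front 0.09505014132664125 102.23879980813143
dowel [230.  80.] 156 z 0.0467 x [81.9 81.9 90.7 90.7] y [27.6 27.7 37.1 37.2]
dowel [175. 157.] 133 z 0.0464 x [25.6 25.6 34.9 35. ] y [71.4 71.5 81.1 81.2]
```

```bash
python3 -m inch '[[[27,-28.2,0,0,0,0,1],[27,-28.2,0,0,0,0,1],[0,0,40,0,0,0,1],[0,0,40,0,0,0,1],[0,0,14,0,0,0,1],[0,0,0,0,0,0,1],[0,0,0,0,0,0,1],[0,0,0,0,0,0,1]]]' 100
python3 - <<'E'
from h import *
snap('wrist','w3'); p,_,_,_=load('w3')
cv2.imwrite('pics/c3.png',cv2.resize(p[130:300,180:380],None,fx=3.5,fy=3.5,interpolation=cv2.INTER_CUBIC)[:,:,::-1]); snap('scene','scene3')
E
```

```text
time: 7.25
tool_pos: [0.5101, 0.1997, 0.0825]
ee_rot: [-179.9, -0.2, -8.0]
ft_force: [0.3, -0.0, -2.7]
gripper_width: 0.161
grip_force: 102.0
```

View pics/c3.png

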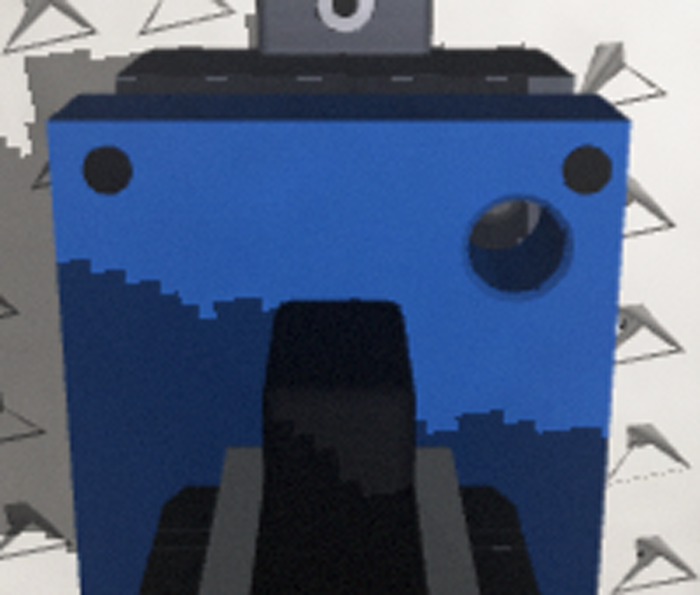

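The dowel tip shows through the front hole (crop 510,220), and the housing's front edge is just ahead of the cover. I'll measure the offset once more from this frame.

```bash
python3 - <<'E'
from h import *
p,W=cloud('w3'); z=W[...,2]
a=np.radians(-7.9); R=np.array([[np.cos(a),np.sin(a)],[-np.sin(a),np.cos(a)]])
XY=(W[...,:2]*1000-[510.1,199.7])@R.T; X,Y=XY[...,0],XY[...,1]
v,u=np.mgrid[:420,:560]
b=(u>190)&(u<365)&(v>140)&(v<230)
c=b&(abs(z-.077)<.004); print('cover z',np.median(z[c]),'front',np.percentile(X[c],99.7),'y',np.percentile(Y[c],[.3,99.7]))
h=b&(v<160)&(z>.025)&(z<.0385); print('hous n',h.sum(),'z',np.percentile(z[h],[5,50,95]),'front',np.percentile(X[h],[50,95,99,100]),'y',np.percentile(Y[h],[0,.5,99.5,100]))
k=(u>313)&(u<345)&(v>184)&(v<216)&(z<.065)
print('in hole z',np.percentile(z[k],[0,25,50,75,100]))
t=k&(z>.0445)&(z<.0485); print('dowel top',t.sum(),X[t].min(),X[t].max(),Y[t].min(),Y[t].max())
Q=np.stack([X[t],Y[t]],1).astype(np.float32); print(cv2.minEnclosingCircle(Q))
rim=cv2.imread('pics/w3.png')[184:216,313:345]
for zz in (.033,.036): print()
# print hole-level depth rows
for r in range(186,216,3): print(r,(z[r,313:346:3]*1000).round(0))
E
```

```text
cover z 0.07813660812802146 front 48.49869186082251 y [-36.12203386  33.51891108]
hous n 1036 z [0.02715658 0.03547641 0.03683259] front [46.65274502 47.49056336 47.57207086 47.64279516] y [-37.32819367 -36.90610347  32.27295025  32.7174828 ]
in hole z [0.03409776 0.03593072 0.04541914 0.06035055 0.06497206]
dowel top 46 26.85085066933876 30.948699278002305 -28.677591329683374 -22.45083891449559
((28.939056396484375, -25.5642147064209), 3.3637688159942627)


186 [78. 79. 78. 78. 78. 79. 78. 77. 78. 79. 78.]
189 [78. 78. 77. 49. 48. 46. 37. 37. 79. 79. 78.]
192 [77. 78. 46. 46. 44. 36. 36. 60. 67. 78. 79.]
195 [78. 36. 37. 36. 37. 36. 36. 61. 67. 77. 78.]
198 [76. 36. 36. 34. 36. 36. 61. 64. 68. 75. 78.]
201 [77. 62. 59. 58. 59. 61. 63. 66. 71. 77. 78.]
204 [77. 67. 64. 64. 64. 65. 67. 70. 73. 77. 79.]
207 [78. 74. 70. 68. 68. 69. 70. 73. 76. 78. 78.]
210 [77. 77. 75. 74. 73. 72. 74. 76. 78. 79. 78.]
213 [77. 78. 78. 77. 77. 78. 76. 78. 78. 79. 79.]
```

```bash
python3 -m inch '[[[-1,1,0,0,0,0,1],[0,0,0,0,0,0,1],[0,0,4,0,0,0,1],[0,0,4,0,0,0,1],[0,0,3,0,0,0,1],[0,0,3,0,0,0,1],[0,0,2,0,0,0,1],[0,0,0,0,0,0,1]]]' 120
```

```text
time: 8.35
tool_pos: [0.5082, 0.1986, 0.0652]
ee_rot: [-180.0, -0.0, -7.9]
ft_force: [-3.1, -0.7, 3.8]
gripper_width: 0.164
grip_force: 121.1
```

```bash
python3 -m inch '[[[-0.3,0,1,0,0,0,1],[0,0,1,0,0,0,1],[0,0,1,0,0,0,1],[0,0,1,0,0,0,1],[0,0,1,0,0,0,1],[0,0,0,0,0,0,1],[0,0,0,0,0,0,1],[0,0,0,0,0,0,1]]]' 120
```

```text
time: 9.35
tool_pos: [0.5082, 0.1986, 0.0606]
ee_rot: [-180.0, -0.1, -7.9]
ft_force: [-3.4, -1.4, 6.9]
gripper_width: 0.157
grip_force: 121.6
```

```bash
python3 -m inch '[[[0,0,0.7,0,0,0,1],[0,0,0.7,0,0,0,1],[0,0,0.6,0,0,0,1],[0,0,0,0,0,0,1],[0,0,0,0,0,0,1],[0,0,0,0,0,0,1],[0,0,0,0,0,0,1],[0,0,0,0,0,0,1]]]' 120
```

```text
time: 10.35
tool_pos: [0.5081, 0.1986, 0.0603]
ee_rot: [-180.0, -0.1, -7.9]
ft_force: [-7.3, -3.1, 15.3]
gripper_width: 0.158
grip_force: 122.8
```

```bash
python3 -m inch '[[[0,0,1,0,0,0,1],[0,0,1,0,0,0,1],[0,0,0.5,0,0,0,1],[0,0,0,0,0,0,1],[0,0,0,0,0,0,1],[0,0,0,0,0,0,1],[0,0,0,0,0,0,1],[0,0,0,0,0,0,1]]]' 120
python3 - <<'E'
from h import *
snap('scene','s4'); snap('wrist','w4')
p,W=cloud('w4'); z=W[...,2]; v,u=np.mgrid[:420,:560]
c=(u>200)&(u<355)&(v>168)&(v<180); print('cover top z',np.nanmedian(z[c]), 'ends',np.nanmedian(z[c&(u<230)]),np.nanmedian(z[c&(u>325)]))
for r in range(150,216,6): print(r,(z[r,240:350:8]*1000).round(0))
a=load('s4')[0][230:310,195:290]; b=p[120:300,180:380]
cv2.imwrite('pics/c4.png',np.hstack([cv2.resize(a,(400,337),interpolation=2),cv2.resize(b,(374,337))])[:,:,::-1])
E
```

```text
time: 11.35
tool_pos: [0.5082, 0.1986, 0.0603]
ee_rot: [-179.9, -0.2, -7.9]
ft_force: [-13.0, -4.8, 26.5]
gripper_width: 0.162
grip_force: 124.4
cover top z 0.05593569874652398 ends 0.05592072542633594 0.05608030216123298
150 [20. 22. 21. 22. 20. 21. 21. 21. 22. 24. 21. 21. 22. 21.]
156 [36. 36. 36. 36. 36. 36. 38. 36. 35. 36. 36. 36. 36. 36.]
162 [52. 51. 52. 51. 51. 50. 51. 51. 50. 50. 50. 50. 51. 51.]
168 [56. 57. 57. 57. 56. 56. 56. 56. 56. 55. 55. 56. 55. 56.]
174 [55. 55. 56. 56. 56. 56. 58. 56. 56. 56. 56. 56. 56. 55.]
180 [56. 56. 56. 56. 56. 57. 56. 57. 55. 56. 56. 57. 56. 55.]
186 [55. 55. 56. 56. 55. 57. 56. 56. 56. 57. 56. 55. 56. 56.]
192 [55. 56. 56. 56. 55. 56. 57. 56. 56. 57. 49. 48. 40. 56.]
198 [57. 57. 56. 55. 56. 57. 57. 56. 55. 55. 46. 47. 45. 56.]
204 [57. 56. 56. 56. 56. 55. 56. 56. 55. 56. 41. 42. 50. 56.]
210 [56. 57. 56. 57. 56. 56. 56. 56. 56. 57. 53. 51. 56. 56.]
```

View pics/c4.png

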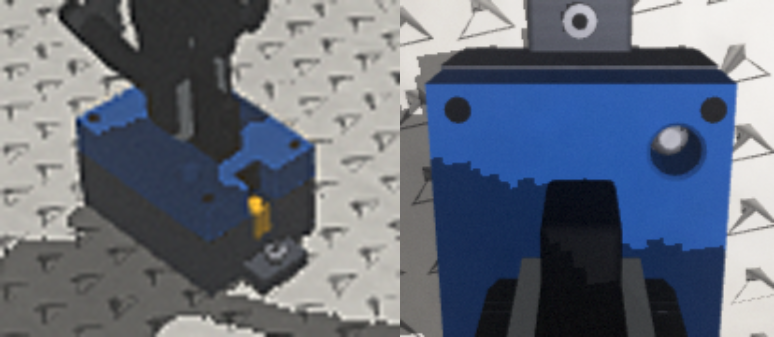

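The cover sits flush: its top reads 0.056, and the wrist camera reads about 1 mm high, against the nominal 0.055. The notch is over the yellow mark, the dowel is in its hole, and the push is about 29 N. I'm handing in now, still pressing.

```bash
python3 -c "
from bench import order; print(order.sign_off())"
```

```text
the job is handed in; nothing more can be done
None
```

The job is handed in at about 11.5 s of the 35 s: the cover is on both dowels, notch over the yellow mark and flush by the camera's reading, and the gripper is still holding it shut with about 29 N (the judge gave no verdict).

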